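# Press the programme booklets

## Robot

A 6-joint arm with a two-finger parallel gripper is mounted at the origin on the work surface. World frame = base frame: x ahead of the robot, y to its left, z up, the work surface at z = 0. Lengths are in m, angles in rad, forces in N, time in s.
With the tool pointing down it reaches from about 0.4 to 0.825 m from the base axis. Payload 7 kg.
Tool frame: the origin (TCP) lies between the finger pads; the fingertips stand 25 mm ahead of it and the grasp point (between the pads) lies 6 mm ahead of it (arm.tip_extent is the z of the fingertips in the tool frame, in m); z points along the fingers, x is the direction in which the jaws open and shut, and the axes are right-handed (so a half turn about z gives the same grasp; the last joint's range is limited). The gripper opens to 88 mm and grips with 3 to 60 N. Pads are 19 mm wide; open, the fingers measure 130 mm over their backs; the gripper's body (78 mm by 193 mm) begins 47 mm behind the grasp point.
Start: joints at [-0.924, 0.359, 0.012, 0, -1.224, -0.288], TCP at [0.237, -0.632, 0.252] pointing down, gripper open.
Joint ranges: [-3.07, 3.07], [-1.43, 2.12], [-1.02, 1.25], [-3.03, 1.67], [-3.05, -0], [-3.03, 3.03]. Speed limits (rad/s): [2.39, 2.39, 3.01, 3.14, 3.14, 3.14].

## Interface

Orientations are given as [roll, pitch, yaw] about the fixed x, y, z axes, in that order (R = Rz(yaw) Ry(pitch) Rx(roll)).
In Python, from station import monitor, grab_frame, job_done, arm gives the robot as it stands.
- The arm moves only by the shell command python3 -m jog 'ROWS' [FORCE]. ROWS is JSON, a list that holds one entry, the list of rows, each a list of 7 numbers: the shift along the world's x, y, z in m, then the turn, a rotation vector about the world's x, y, z in rad, then the opening, from 0 (shut) to 1 (fully open). In form: [[[dx, dy, dz, ax, ay, az, claw], ...]]. A call has 1 to 20 rows; each row shifts and turns the commanded pose from where the row before left it; what a row does not reach is not made up. A row lasts 1/8 s, in which the tool goes at most 62.5 mm and 10.7 degrees, less where a joint would pass 70% of its speed; a pose out of reach is approached as far as the arm can. A call is refused whole if a number of a shift passes 0.0625 or a number of a turn 0.188, either way. A call with a gripper value outside its range is refused whole. The fingers move at their own pace and stop on an object; FORCE is the grip in N (left out, the last holds). Time passes only in rows, so rows that do not move let the fingers close. It gives the time, the measured TCP pose, the force and the opening at its end, in the units of the state.
- monitor.get_state(): the state, without advancing time (a new reading comes with each control period).
- grab_frame(name): name is "scene" or "side" or "wrist"; returns a dict with "pixels" (420x560x3 uint8, red, green, blue), "K" (3x3 intrinsics, pixels), "view" (4x4, takes a point from world to camera coordinates); the wrist camera has in their place "hand_eye" (4x4, takes a point from camera to tool coordinates, whose origin is the TCP and whose axes are the tool frame's). Camera axes: x right, y down, z forward; pixel columns grow to the right and rows downward; lengths in m; the calibration is good to about 2 mm. A picture is of the moment at which its call begins: read the wrist's pose just before it. There is no depth.
- job_done(): hands the job in, once; it reports no verdict.
The state is a dict: "t": time; "q": joint angles; "qd": joint speeds; "joint_efforts": joint torques, N m; "eef_pos": TCP position; "ee_rot": TCP orientation; "force": force on the tool from outside, world axes, zero at the start; "moment": the same for the moment, N m; "width": finger opening in m.
Only numpy, scipy, OpenCV 4.12 (cv2) and the standard library are available. Lean on these libraries where they do the work, as an engineer would, in place of code of your own. Each camera call takes 0.05 s, during which the arm holds its last target.

## Task

Put the pile of booklets in the screw press under pressure: swing the crank's folding handle up until it stands fully upright, crank clockwise until the plate bears firmly on the pile (the crank turns clearly stiffer than it ran free, but do not screw it down so hard that the booklets are crushed), then fold the handle flat along the crank arm again and let go. Leave the pressure on, and do not shift the pile, the stapler, the tape roll or the stacks of cups.

Things in the scene. Friction and masses are not known exactly. Their poses are not given: they have to be found in the camera images.
- press: The screw press on the table: grey bed casting 250 x 310 x 40 mm, two steel columns, a grey yoke across them (top 192 mm above the table; two dark cap nuts, 128 mm either side of the spindle, reach 206 mm) and a dark crank on top. Origin on the spindle axis at table height; its open front faces its -x. Nothing else within 150 mm of the axis is higher.
- spindle (a point): A point on the upright axis about which the crank turns, at the height of the handle's hinge pin, 226 mm above the table. The crank turns clockwise (seen from above) to lower the plate, 12 mm a turn, and neither rises nor falls itself. It may start pointing any way and stays where it is left, under pressure too.
- pivot (a point): Hinge pin of the folding handle at the end of the crank arm, 80 mm from the axis. Arm: flat bar 15 mm wide, 206-214 mm above the table; hub 34 mm across, top at 220 mm. Slow steady turning takes about 11 N along the path at this radius with the plate clear, plus 2.4 N per 100 N of pressing, so about 18 N at the right pressure; read standing still after a step it is several N less.
- grip (a point): Centre of the handle's black grip, a round barrel 21 mm across and 53 mm long that spins freely, reaching from 10 to 64 mm from the pin (this point: 37 mm). Folded, it lies level along the arm, pointing from the pin inward over the hub, its axis 12 mm above the arm; swung out, it stands straight up from the pin, top 290 mm above the table.
- handle (a joint): Angle of the folding handle about its pin (level, square to the arm), rad: 0 folded flat along the arm (start), 1.57 upright on its stop. It swings up and outward in the upright plane of the arm. The hinge is stiff (about 2 N at the grip's centre) and the handle stays at any angle where it is left.
- platen: The press's moving plate, grey, 150 x 205 x 14 mm, guided on the columns by brass bushes; origin at the centre of its underside, z up. It starts 3 to 22 mm above the pile. Stiff springs in its boss give 250 N per mm: about 0.6 rad of crank after it first bears gives the right pressure, 300 N (210 to 400 N will do).
- pile: Loose pile of white and grey booklets between two thin plywood boards, 158 x 214 mm, some 3 cm thick (at most 35 mm), about 1.1 kg; origin at the centre of its underside, z up. It lies under the plate on a plywood packing board of differing thickness on the press's bed. Over 520 N crushes it.
- stapler: Desk stapler, black and steel, 145 x 34 x 50 mm, lying beside the press; origin at the centre of its underside. To be left alone.
- tape: Roll of brown tape lying flat, 104 mm across, 48 mm high, on the other side of the press; origin at the centre of its underside. To be left alone.
- cups_a: Stack of white paper cups, upside down, 73 mm across and 150 mm high, left of the press; origin at the centre of its underside. To be left alone.
- cups_b: A second such stack, right of the press; origin at the centre of its underside. To be left alone.

How it is judged:
On the way, in this order (a step that is already met when the one before it is completed fails the run):
1. the handle stands fully upright while the plate is still clear of the pile (value of joint handle above 1.4 rad and contact force between platen and pile below 1 N), for 0.1 s.
2. with the handle out, the plate bears on the pile with more than 210 N (value of joint handle above 1.2 rad and contact force between platen and pile above 210 N), for 0.2 s.
3. the handle is folded down flat again (value of joint handle below 0.12 rad), for 0.1 s.
At the end, for the whole second after the job is handed in: The handle lies folded flat along the crank arm (within 0.12 rad), released; the plate presses on the pile with 210 to 400 N and keeps doing so; the pile is at rest in its place in the press (value of joint handle below 0.12 rad and contact force between platen and pile between 210 and 400 N and linear speed of pile below 0.01 m/s); the robot touches nothing.
It fails at once if the pile is crushed: the plate presses on it with more than 520 N (contact force between platen and pile above 520 N).
It fails at once if the pile is shifted by more than 15 mm (distance of pile from where it was at the start of the episode above 0.015 m).
It fails at once if the stapler, the tape roll or a stack of cups is shifted by more than 30 mm (distance of any of stapler, tape, cups_a, cups_b from where it was at the start of the episode above 0.03 m).
It also fails if it takes over 72 s, if anything falls off the work surface, if the arm or the gripper's body presses on something with over 40 N, if the wrist force passes 120 N, or if a joint passes its speed limit or range.

## Working session

There is one attempt and no reset: what is moved stays moved. The work goes in short steps, Python scripts to look and compute and a shell command to move; the robot and the scene stay as the last step left them, time stands still between calls to the robot, and variables do not carry over. Pictures are saved under pics/ and viewed, and the job is handed in when it is done.

```bash
ls; mkdir -p pics; cat > h.py <<'E'
import numpy as np, cv2
from station import monitor, grab_frame, job_done, arm
def snap(n,f):
    s=monitor.get_state(); d=grab_frame(n); cv2.imwrite('pics/'+f+'.png',d['pixels'][:,:,::-1].copy())
    np.savez('pics/'+f+'.npz',eef=s['eef_pos'],rot=s['ee_rot'],**{k:v for k,v in d.items()}); return d
E
python3 - <<'E'
from h import *
s=monitor.get_state(); print({k:np.round(v,3) for k,v in s.items()}, arm.tip_extent)
for n in('scene','side','wrist'):
    d=snap(n,n+'0'); print(n,{k:np.round(v,3).tolist() for k,v in d.items() if k!='pixels'})
E
```

```text
pics
{'t': np.float64(0.0), 'q': array([-0.924,  0.359,  0.011, -0.   , -1.224, -0.288]), 'qd': array([ 0.001, -0.   , -0.   , -0.   , -0.   ,  0.   ]), 'joint_efforts': array([ 2.0000e-03, -5.8271e+01,  2.9307e+01,  6.9970e+00,  7.0000e-03,
       -0.0000e+00]), 'eef_pos': array([ 0.237, -0.632,  0.251]), 'ee_rot': array([-3.141e+00, -2.000e-03,  1.930e+00]), 'force': array([-0.13 , -0.278, -0.025]), 'moment': array([ 0.033,  0.011, -0.009]), 'width': np.float64(0.088)} 0.025
scene {'K': [[457.429, 0.0, 280.473], [0.0, 457.429, 213.214], [0.0, 0.0, 1.0]], 'view': [[-0.844, 0.536, -0.01, 0.487], [0.477, 0.741, -0.472, -0.193], [-0.246, -0.403, -0.881, 1.311], [0.0, 0.0, 0.0, 1.0]]}
side {'K': [[484.402, 0.0, 274.601], [0.0, 484.402, 203.536], [0.0, 0.0, 1.0]], 'view': [[-0.863, -0.504, -0.02, 0.494], [-0.294, 0.535, -0.792, 0.292], [0.41, -0.678, -0.61, 0.953], [0.0, 0.0, 0.0, 1.0]]}
wrist {'K': [[340.377, 0.0, 279.186], [0.0, 340.377, 209.599], [0.0, 0.0, 1.0]], 'hand_eye': [[1.0, 0.001, -0.0, 0.001], [-0.001, 0.959, 0.283, -0.076], [0.001, -0.283, 0.959, -0.132], [0.0, 0.0, 0.0, 1.0]]}
```

View pics/scene0.png

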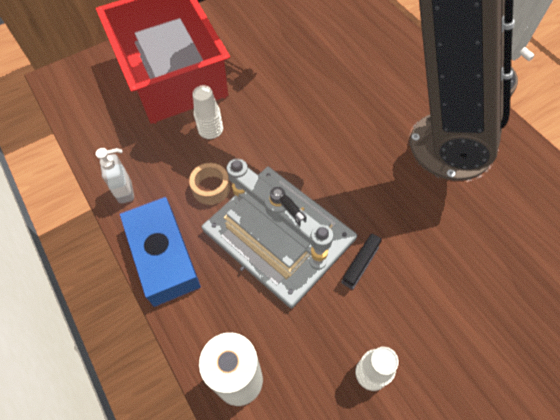

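View pics/side0.png

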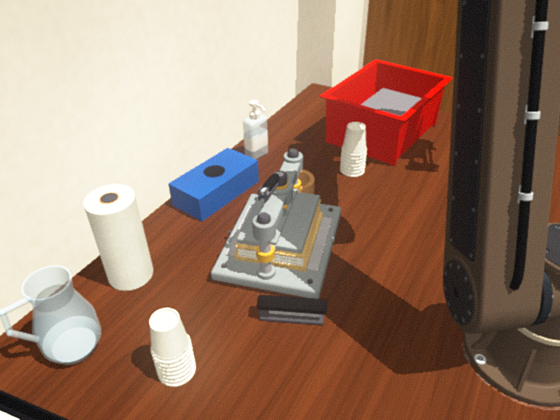

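View pics/wrist0.png

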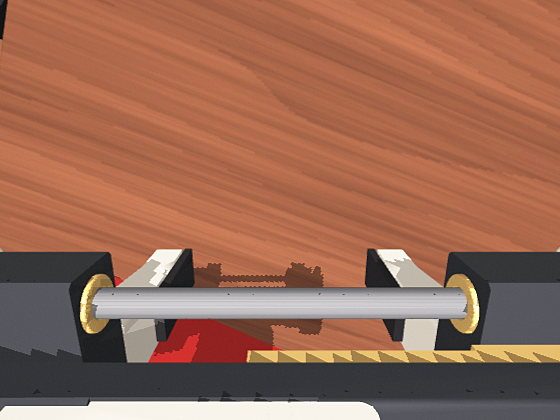

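```bash
python3 - <<'E'
import cv2
a=cv2.imread('pics/scene0.png')[140:310,190:390]; cv2.imwrite('pics/sc0.png',cv2.resize(a,None,fx=4,fy=3.5,interpolation=cv2.INTER_CUBIC)[:600])
a=cv2.imread('pics/side0.png')[140:300,205:355]; cv2.imwrite('pics/si0.png',cv2.resize(a,None,fx=3.75,fy=3.75,interpolation=cv2.INTER_CUBIC))
E
```

```text
(no output)
```

View pics/sc0.png

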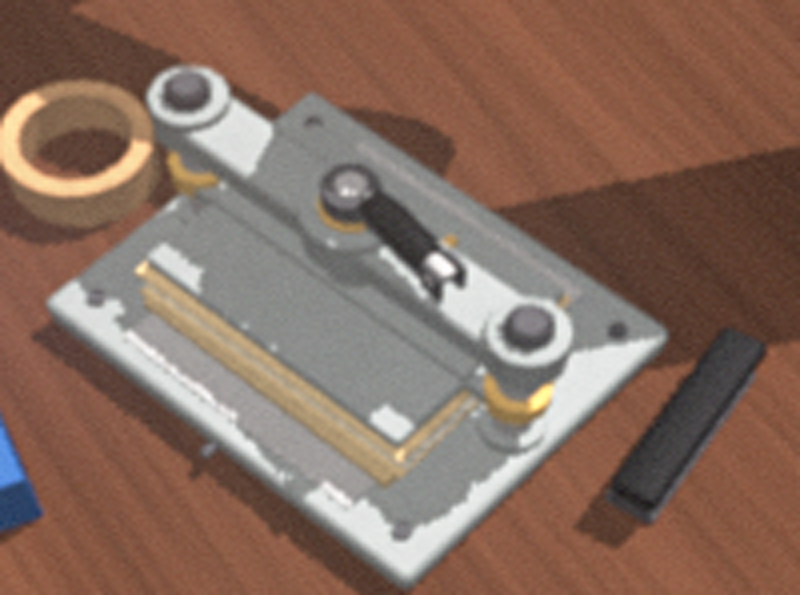

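View pics/si0.png

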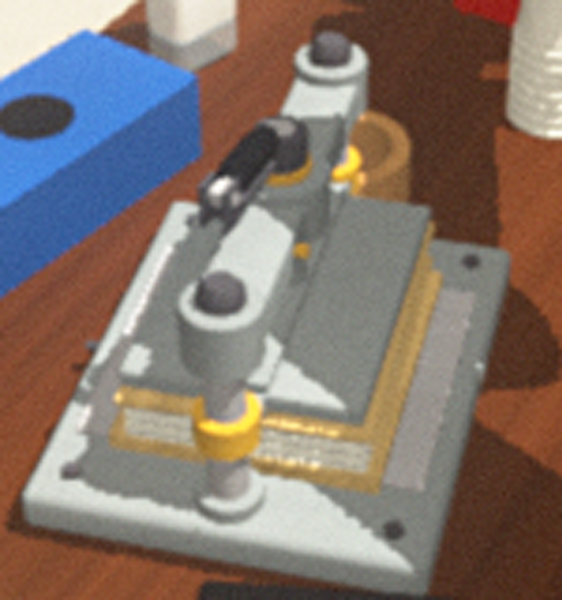

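```bash
cat >> h.py <<'E'
def ray(d,uv):
    V=np.array(d['view']);K=np.array(d['K']);r=np.linalg.inv(K)@[uv[0],uv[1],1];R=V[:3,:3]
    return -R.T@V[:3,3], R.T@r
def atz(d,uv,z):
    o,r=ray(d,uv); return o+r*(z-o[2])/r[2]
def tri(obs):
    A=np.zeros((3,3));b=np.zeros(3);L=[]
    for d,uv in obs:
        o,r=ray(d,uv);r=r/np.linalg.norm(r);P=np.eye(3)-np.outer(r,r);A+=P;b+=P@o;L.append((o,P))
    p=np.linalg.solve(A,b); return p,[np.linalg.norm(P@(p-o)) for o,P in L]
def proj(d,p):
    c=np.array(d['view'])@[*p,1]; c=np.array(d['K'])@c[:3]; return c[:2]/c[2]
E
python3 - <<'E'
from h import *
a=np.load('pics/scene0.npz');b=np.load('pics/side0.npz')
for n,u,v,z in [('cap1',(236.3,164.3),(293.5,152),.206),('cap2',(322.5,231.4),(263.9,216.8),.206),('hub',(277.5,186.5),(282.3,175.5),.22),('piv',(301,215.7),(261.8,192),.226)]:
    print(n,*[np.round(x,4) for x in tri([(a,u),(b,v)])],np.round(atz(a,u,z),4),np.round(atz(b,v,z),4))
E
```

```text
cap1 [ 0.6007 -0.1465  0.2041] [0.0004 0.0004] [ 0.6015 -0.1449  0.206 ] [ 0.5992 -0.1443  0.206 ]
cap2 [0.5339 0.1    0.2046] [0.0007 0.0007] [0.5339 0.0999 0.206 ] [0.5331 0.1024 0.206 ]
hub [ 0.5621 -0.0318  0.2206] [0.0048 0.0048] [ 0.5587 -0.0368  0.22  ] [ 0.5631 -0.026   0.22  ]
piv [0.5613 0.0583 0.232 ] [0.0029 0.0029] [0.5575 0.0531 0.226 ] [0.5661 0.0551 0.226 ]
```

```bash
python3 -m jog '[[[0.01,0.03,0.02,0,0,0.07,1],[0.02,0.041,0.02,0,0,0.08,1],[0.02,0.041,0.02,0,0,0.08,1],[0.02,0.041,0.02,0,0,0.08,1],[0.02,0.041,0.02,0,0,0.08,1],[0.02,0.041,0.01,0,0,0.08,1],[0.02,0.041,0,0,0,0.08,0.6],[0.02,0.041,0,0,0,0.08,0.6],[0.02,0.041,0,0,0,0.08,0.6],[0.02,0.041,0,0,0,0.08,0.6],[0.02,0.041,0,0,0,0.08,0.6],[0.02,0.041,0,0,0,0.08,0.6],[0.02,0.041,0,0,0,0.08,0.6],[0.02,0.041,0,0,0,0.08,0.6],[0.02,0.041,0,0,0,0.08,0.6],[0.02,0.041,0,0,0,0.08,0.6],[0.018,0.02,0,0,0,0,0.6],[0,0,0,0,0,0,0.6]]]'
python3 - <<'E'
from h import *
s=monitor.get_state();print(s['q'],s['force'])
for n in('wrist','scene','side'): snap(n,n+'1')
E
```

```text
t: 2.4
eef_pos: [0.5656, 0.0344, 0.3604]
ee_rot: [-3.141, -0.002, -3.082]
force: [-0.6, -0.5, -0.5]
width: 0.0526
[ 4.05977149e-01  1.29274399e-01 -4.82654600e-02 -2.13721646e-04
 -1.39509330e+00 -3.46251621e-01] [-0.61519469 -0.4791163  -0.47982722]
```

View pics/wrist1.png

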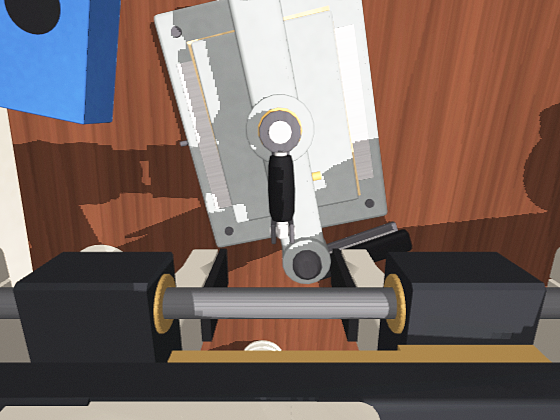

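```bash
cat >> h.py <<'E'
from scipy.spatial.transform import Rotation as Ro
def wr(f):
    w=dict(np.load('pics/'+f+'.npz'));T=np.eye(4);T[:3,:3]=Ro.from_euler('xyz',w['rot']).as_matrix();T[:3,3]=w['eef']
    w['view']=np.linalg.inv(T@w['hand_eye']);return w
E
python3 - <<'E'
from h import *
a=cv2.imread('pics/wrist1.png')[100:290,220:350]; cv2.imwrite('pics/wc1.png',cv2.resize(a,None,fx=3,fy=3,interpolation=cv2.INTER_CUBIC))
w=wr('wrist1')
for p in [(.567,-.022,.22),(.562,.056,.226),(.5339,.1,.206)]: print(proj(w,p))
E
```

```text
[281.32952141 134.83530306]
[281.56024837 231.25266147]
[308.68517082 270.18499668]
```

View pics/wc1.png

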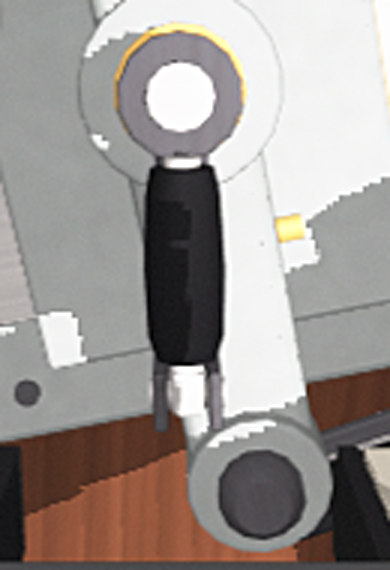

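```bash
python3 - <<'E'
from h import *
w=wr('wrist1')
for n,u,z in [('hub',(280,132),.22),('piv',(282.3,234),.226),('tipbarrel',(280.7,156),.226),('gripmid',(281.5,188),.23),('outer',(281.7,222),.226),('cap',(307,264.5),.206)]: print(n,atz(w,u,z))
E
```

```text
hub [ 0.56817382 -0.02410611  0.22      ]
piv [0.56123215 0.05839314 0.226     ]
tipbarrel [ 0.56655817 -0.0062376   0.226     ]
gripmid [0.56443259 0.0183368  0.23      ]
outer [0.56239036 0.0478949  0.226     ]
cap [0.53593935 0.09434776 0.206     ]
```

```bash
python3 -m jog '[[[-0.001,-0.0145,-0.03,0,0,0,0.6],[0,0,-0.04,0,0,0,0.6],[0,0,-0.03,0,0,0,0.6],[0,0,-0.02,0,0,0,0.6],[0,0,-0.003,0,0,0,0.6],[0,0,0,0,0,0,0.6]]]' 10
python3 - <<'E'
from h import *
for n in('wrist','side'): snap(n,n+'2')
a=cv2.imread('pics/side2.png')[120:280,205:405]; cv2.imwrite('pics/si2.png',cv2.resize(a,None,fx=3.75,fy=3.75,interpolation=cv2.INTER_CUBIC))
E
```

```text
t: 3.3
eef_pos: [0.5642, 0.018, 0.2395]
ee_rot: [-3.142, 0.001, -3.084]
force: [-1.3, -0.1, 0.8]
width: 0.0521
```

View pics/wrist2.png

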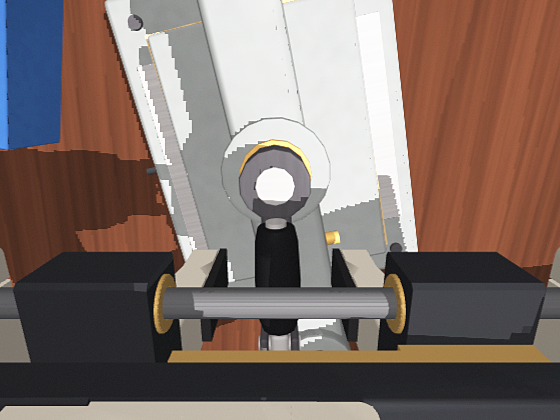

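View pics/si2.png

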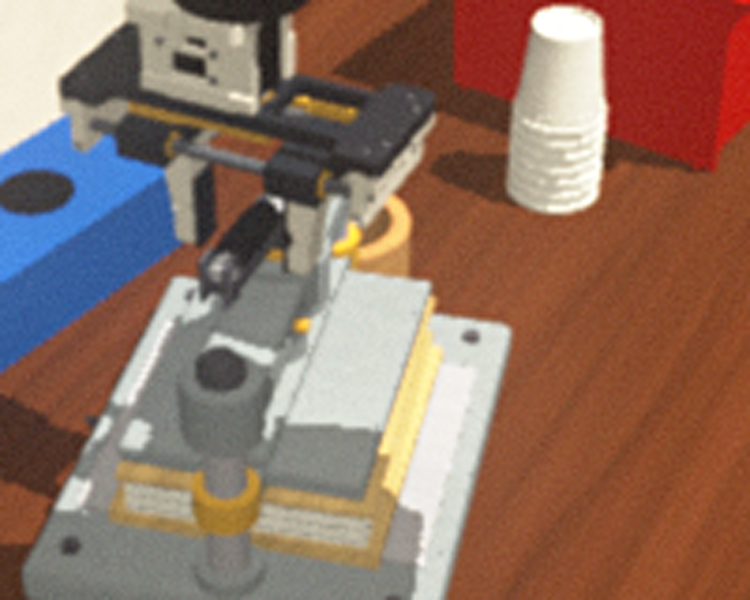

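```bash
python3 -m jog '[[[0,0.002,-0.002,0,0,0,0.1],[0,0,0,0,0,0,0.1],[0,0,0,0,0,0,0.1],[0,0,0,0,0,0,0.1],[0,0,0,0,0,0,0.1]]]' 12
```

```text
t: 4.03
eef_pos: [0.5646, 0.0205, 0.2368]
ee_rot: [-3.142, 0.001, -3.083]
force: [3.5, -0.7, -0.1]
width: 0.0204
```

```bash
python3 -m jog '[[[0,0.0005,0.0059,0,0,0,0.1],[0,0.0014,0.0058,0,0,0,0.1],[0,0.0022,0.0056,0,0,0,0.1],[-0.0003,0.0032,0.005,0,0,0,0.1],[-0.0003,0.0038,0.0046,0,0,0,0.1],[0,0,0,0,0,0,0.1]]]' 12
python3 - <<'E'
from h import *
for n in('side',): snap(n,n+'3')
a=cv2.imread('pics/side3.png')[100:260,205:405]; cv2.imwrite('pics/si3.png',cv2.resize(a,None,fx=3.75,fy=3.75,interpolation=cv2.INTER_CUBIC))
E
```

```text
t: 4.78
eef_pos: [0.5636, 0.0319, 0.2641]
ee_rot: [3.141, 0.001, -3.083]
force: [3.2, 0.7, -0.3]
width: 0.0204
```

View pics/si3.png

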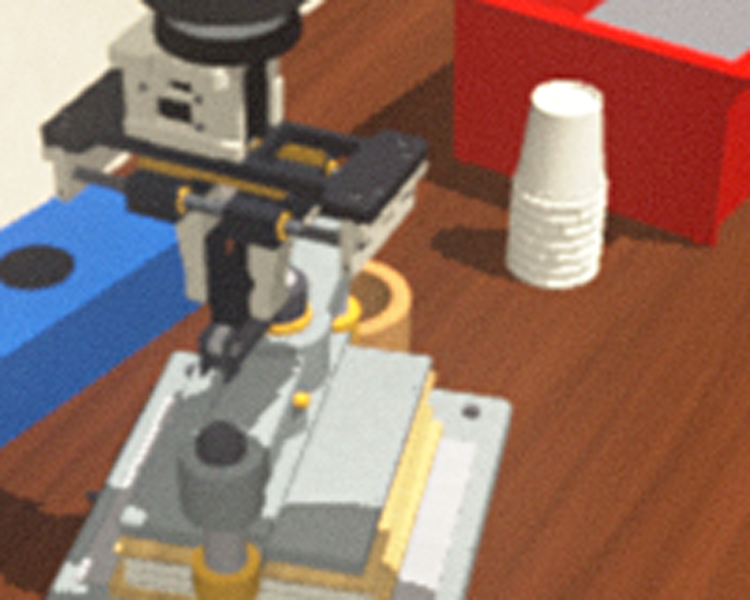

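Handle is rising (≈45°) between the pads. Continue to upright.

```bash
python3 -m jog '[[[-0.0003,0.0046,0.0038,0,0,0,0.1],[-0.0003,0.005,0.0032,0,0,0,0.1],[-0.0003,0.0056,0.0022,0,0,0,0.1],[-0.0003,0.0058,0.0014,0,0,0,0.1],[-0.0003,0.0059,0.0005,0,0,0,0.1],[0,0.002,0,0,0,0,0.1],[0,0.001,0,0,0,0,0.1],[0,0,0,0,0,0,0.1]]]' 12
python3 - <<'E'
from h import *
for n in('side','scene'): snap(n,n+'4')
a=cv2.imread('pics/side4.png')[100:260,205:405]; cv2.imwrite('pics/si4.png',cv2.resize(a,None,fx=3.75,fy=3.75,interpolation=cv2.INTER_CUBIC))
E
```

```text
t: 5.82
eef_pos: [0.5617, 0.0603, 0.2756]
ee_rot: [-3.14, -0.0, -3.084]
force: [1.2, -5.2, 4.6]
width: 0.0201
```

View pics/si4.png

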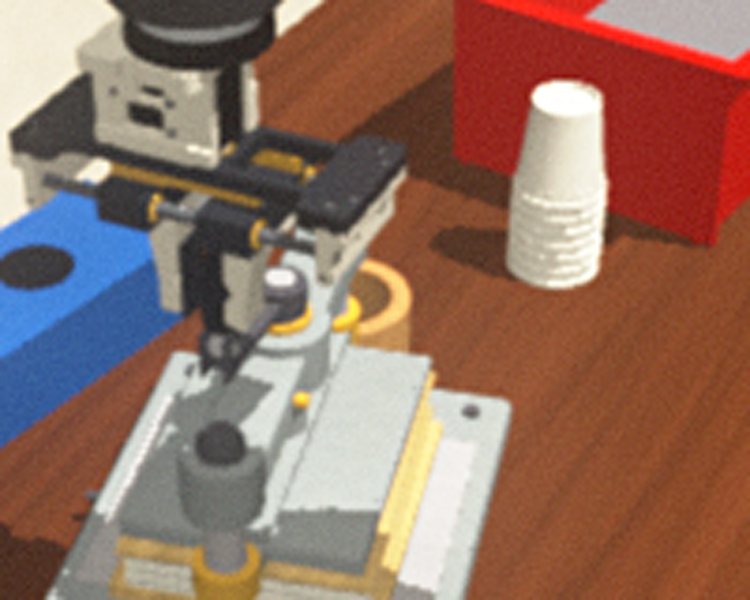

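```bash
cat > circ.py <<'E'
import sys,numpy as np
a0,step,n,r=map(float,sys.argv[1:5]); 
p=lambda a:r*np.array([np.cos(np.radians(a)),np.sin(np.radians(a))])
acc=np.zeros(2);o=[]
for k in range(1,int(n)+1):
    d=np.round(p(a0-step*k)-p(a0)-acc,4);acc+=d;o.append('[%g,%g,0,0,0,0,0.1]'%tuple(d))
print(','.join(o),'end',a0-step*n)
E
cat > st.py <<'E'
from h import *
C=np.array([.567,-.022]); s=monitor.get_state(); d=s['eef_pos'][:2]-C; r=np.hypot(*d);u=d/r;t=np.array([u[1],-u[0]]);f=s['force']
print('phi %.1f r %.4f z %.4f resist %.2f rad %.2f fz %.2f'%(np.degrees(np.arctan2(d[1],d[0])),r,s['eef_pos'][2],-f[:2]@t,f[:2]@u,f[2]),'mom',np.round(s['moment'],2),s['t'],s['width'])
E
python3 st.py; python3 circ.py 93.7 5 8 .082
```

```text
phi 93.7 r 0.0825 z 0.2756 resist -0.14 rad -4.62 fz 3.46 mom [-1.97 -0.32  0.02] 5.925 0.01994676380674629
[0.0072,0.0001,0,0,0,0,0.1],[0.0071,-0.0004,0,0,0,0,0.1],[0.0071,-0.0011,0,0,0,0,0.1],[0.0069,-0.0017,0,0,0,0,0.1],[0.0068,-0.0023,0,0,0,0,0.1],[0.0065,-0.0029,0,0,0,0,0.1],[0.0063,-0.0035,0,0,0,0,0.1],[0.0059,-0.0039,0,0,0,0,0.1] end 53.7
```

```bash
python3 -m jog '[[[0,0,0.001,0,0,0,0.1],[0,0,0,0,0,0,0.1],[0.0072,0.0001,0,0,0,0,0.1],[0.0071,-0.0004,0,0,0,0,0.1],[0.0071,-0.0011,0,0,0,0,0.1],[0.0069,-0.0017,0,0,0,0,0.1],[0.0068,-0.0023,0,0,0,0,0.1],[0.0065,-0.0029,0,0,0,0,0.1],[0.0063,-0.0035,0,0,0,0,0.1],[0.0059,-0.0039,0,0,0,0,0.1]]]' 40
python3 st.py
python3 - <<'E'
from h import *
for n in('side',): snap(n,n+'5')
a=cv2.imread('pics/side5.png')[100:260,205:405]; cv2.imwrite('pics/si5.png',cv2.resize(a,None,fx=3.75,fy=3.75,interpolation=cv2.INTER_CUBIC))
E
python3 st.py;python3 circ.py 53.7 5 8 .082
```

```text
t: 7.18
eef_pos: [0.6133, 0.0467, 0.2757]
ee_rot: [3.14, -0.004, -3.084]
force: [-10.5, 6.4, 6.4]
width: 0.0196
phi 56.0 r 0.0828 z 0.2757 resist 12.33 rad -0.54 fz 6.45 mom [ 2.07  3.25 -0.17] 7.175 0.01959946472604769
phi 55.5 r 0.0830 z 0.2757 resist 11.44 rad -1.10 fz 6.95 mom [ 1.85  2.93 -0.25] 7.225 0.019371158791649176
[0.0056,-0.0045,0,0,0,0,0.1],[0.0051,-0.0049,0,0,0,0,0.1],[0.0048,-0.0054,0,0,0,0,0.1],[0.0042,-0.0058,0,0,0,0,0.1],[0.0037,-0.0061,0,0,0,0,0.1],[0.0031,-0.0064,0,0,0,0,0.1],[0.0026,-0.0067,0,0,0,0,0.1],[0.002,-0.0069,0,0,0,0,0.1] end 13.700000000000003
```

View pics/si5.png

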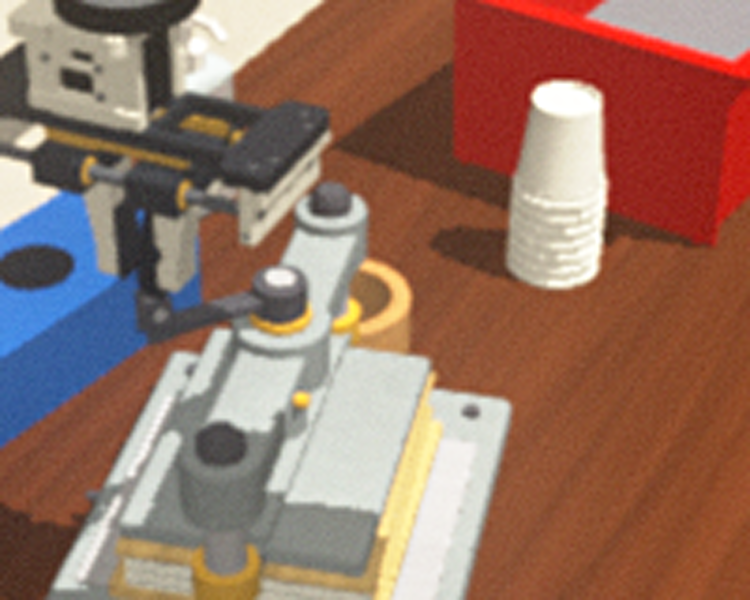

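```bash
python3 -m jog '[[[0.0056,-0.0045,0.001,0,0,0,0.1],[0.0051,-0.0049,0,0,0,0,0.1],[0.0048,-0.0054,0,0,0,0,0.1],[0.0042,-0.0058,0,0,0,0,0.1],[0.0037,-0.0061,0,0,0,0,0.1],[0.0031,-0.0064,0,0,0,0,0.1],[0.0026,-0.0067,0,0,0,0,0.1],[0.002,-0.0069,0,0,0,0,0.1]]]' 40
python3 st.py
python3 circ.py 13.7 5 5 .082
python3 - <<'E'
from h import *
for n in('side','scene'): snap(n,n+'6')
a=cv2.imread('pics/side6.png')[180:300,205:355]; cv2.imwrite('pics/si6.png',cv2.resize(a,None,fx=5,fy=5,interpolation=cv2.INTER_CUBIC))
E
```

```text
t: 8.22
eef_pos: [0.646, 0.0016, 0.2761]
ee_rot: [3.138, -0.001, -3.083]
force: [-2.4, 11.3, 0.7]
width: 0.0186
phi 16.7 r 0.0825 z 0.2761 resist 11.47 rad 0.91 fz 0.72 mom [ 3.52  0.83 -0.03] 8.225 0.01862267796764575
[0.0014,-0.007,0,0,0,0,0.1],[0.0008,-0.0071,0,0,0,0,0.1],[0.0001,-0.0072,0,0,0,0,0.1],[-0.0005,-0.0071,0,0,0,0,0.1],[-0.0011,-0.0071,0,0,0,0,0.1] end -11.3
```

View pics/si6.png

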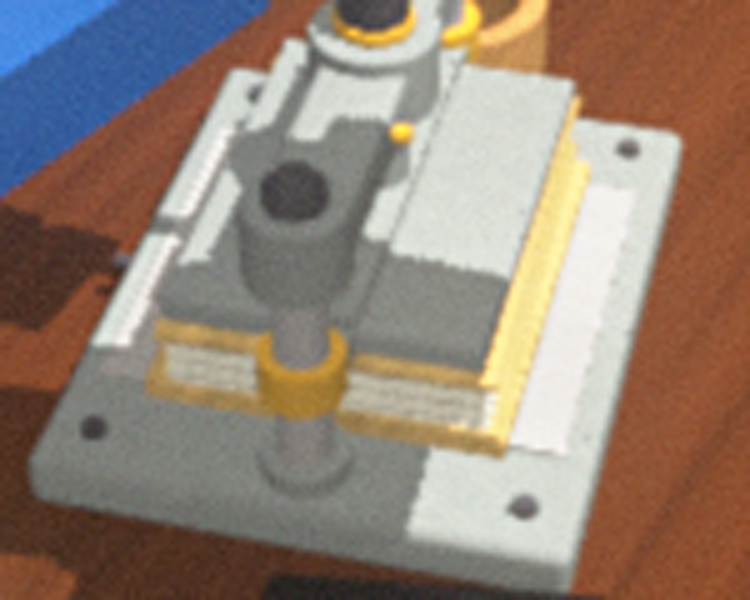

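```bash
python3 -m jog '[[[0.0014,-0.007,0,0,0,0,0.1],[0.0008,-0.0071,0,0,0,0,0.1],[0.0001,-0.0072,0,0,0,0,0.1],[-0.0005,-0.0071,0,0,0,0,0.1],[-0.0011,-0.0071,0,0,0,0,0.1]]]' 40
python3 st.py
python3 circ.py -11.3 5 5 .082;python3 circ.py -36.3 5 5 .082
```

```text
t: 8.95
eef_pos: [0.6458, -0.0338, 0.276]
ee_rot: [3.138, -0.003, -3.083]
force: [-6.2, 12.0, 3.8]
width: 0.0184
phi -8.5 r 0.0797 z 0.2760 resist 10.97 rad -7.95 fz 3.82 mom [ 4.03  2.16 -0.06] 8.95 0.01836757801540863
[-0.0017,-0.0069,0,0,0,0,0.1],[-0.0023,-0.0068,0,0,0,0,0.1],[-0.0029,-0.0066,0,0,0,0,0.1],[-0.0034,-0.0062,0,0,0,0,0.1],[-0.004,-0.006,0,0,0,0,0.1] end -36.3
[-0.0045,-0.0056,0,0,0,0,0.1],[-0.0049,-0.0051,0,0,0,0,0.1],[-0.0054,-0.0048,0,0,0,0,0.1],[-0.0058,-0.0042,0,0,0,0,0.1],[-0.0061,-0.0037,0,0,0,0,0.1] end -61.3
```

```bash
python3 -m jog '[[[-0.0027,-0.0069,0,0,0,0,0.1],[-0.0028,-0.0068,0,0,0,0,0.1],[-0.0029,-0.0066,0,0,0,0,0.1],[-0.0034,-0.0062,0,0,0,0,0.1],[-0.004,-0.006,0,0,0,0,0.1]]]' 40
python3 st.py
python3 -m jog '[[[-0.0045,-0.0056,0,0,0,0,0.1],[-0.0049,-0.0051,0,0,0,0,0.1],[-0.0054,-0.0048,0,0,0,0,0.1],[-0.0058,-0.0042,0,0,0,0,0.1]]]' 40
python3 st.py
python3 circ.py -56.3 5 12 .082
```

```text
t: 9.57
eef_pos: [0.6302, -0.0653, 0.2759]
ee_rot: [3.136, -0.002, -3.082]
force: [-5.3, 18.1, 3.8]
width: 0.0187
phi -34.4 r 0.0766 z 0.2759 resist 11.93 rad -14.56 fz 3.75 mom [ 6.04  2.04 -0.03] 9.575 0.018660472693012117
t: 10.07
eef_pos: [0.6102, -0.0832, 0.2759]
ee_rot: [3.134, -0.0, -3.082]
force: [-2.9, 24.7, 3.7]
width: 0.0187
phi -54.8 r 0.0749 z 0.2759 resist 11.82 rad -21.85 fz 3.70 mom [ 8.83  1.34 -0.03] 10.075 0.018725341264923097
[-0.0061,-0.0037,0,0,0,0,0.1],[-0.0064,-0.0032,0,0,0,0,0.1],[-0.0067,-0.0026,0,0,0,0,0.1],[-0.0069,-0.0019,0,0,0,0,0.1],[-0.007,-0.0014,0,0,0,0,0.1],[-0.0071,-0.0008,0,0,0,0,0.1],[-0.0072,-0.0002,0,0,0,0,0.1],[-0.0071,0.0005,0,0,0,0,0.1],[-0.0071,0.0011,0,0,0,0,0.1],[-0.0069,0.0017,0,0,0,0,0.1],[-0.0068,0.0023,0,0,0,0,0.1],[-0.0065,0.0029,0,0,0,0,0.1] end -116.3
```

```bash
python3 - <<'E'
import numpy as np
from scipy.optimize import least_squares
P=np.array([(.5617,.0603),(.6133,.0467),(.646,.0016),(.6458,-.0338),(.6302,-.0653),(.6102,-.0832)])
for r0 in (0,.08):
    f=lambda v:np.hypot(P[:,0]-v[0],P[:,1]-v[1])-(r0 or v[2])
    print(least_squares(f,[.567,-.022,.08]).x, )
E
```

```text
[ 0.57028818 -0.01684589  0.07736011]
[ 0.56694103 -0.01782825  0.08      ]
```

```bash
sed -i 's/\[.567,-.022\]/[.567,-.0175]/' st.py; python3 st.py; python3 -m jog '[[[-0.0061,-0.0027,0,0,0,0,0.1],[-0.0064,-0.0022,0,0,0,0,0.1],[-0.0067,-0.0016,0,0,0,0,0.1],[-0.0069,-0.0009,0,0,0,0,0.1],[-0.007,-0.0004,0,0,0,0,0.1]]]' 40
python3 st.py
python3 circ.py -81.3 5 16 .0805
```

```text
phi -56.7 r 0.0787 z 0.2759 resist 11.09 rad -22.23 fz 3.70 mom [ 8.83  1.34 -0.03] 10.075 0.018725341264923097
t: 10.7
eef_pos: [0.5796, -0.0932, 0.2761]
ee_rot: [3.137, 0.004, -3.082]
force: [8.4, 9.8, -6.3]
width: 0.0186
phi -80.5 r 0.0767 z 0.2761 resist 9.94 rad -8.25 fz -6.34 mom [ 3.19 -3.34  0.14] 10.7 0.01862949244412216
[-0.007,-0.0008,0,0,0,0,0.1],[-0.007,-0.0001,0,0,0,0,0.1],[-0.007,0.0005,0,0,0,0,0.1],[-0.007,0.001,0,0,0,0,0.1],[-0.0068,0.0017,0,0,0,0,0.1],[-0.0066,0.0023,0,0,0,0,0.1],[-0.0064,0.0028,0,0,0,0,0.1],[-0.0062,0.0034,0,0,0,0,0.1],[-0.0058,0.0039,0,0,0,0,0.1],[-0.0055,0.0044,0,0,0,0,0.1],[-0.0051,0.0049,0,0,0,0,0.1],[-0.0046,0.0052,0,0,0,0,0.1],[-0.0041,0.0057,0,0,0,0,0.1],[-0.0037,0.006,0,0,0,0,0.1],[-0.0031,0.0063,0,0,0,0,0.1],[-0.0025,0.0066,0,0,0,0,0.1] end -161.3
```

```bash
python3 -m jog '[[[-0.007,-0.0003,-0.001,0,0,0,0.1],[-0.007,0.0004,0,0,0,0,0.1],[-0.007,0.0005,0,0,0,0,0.1],[-0.007,0.001,0,0,0,0,0.1],[-0.0068,0.0017,0,0,0,0,0.1]]]' 40
python3 st.py
python3 - <<'E'
from h import *
for n in('side','scene'): snap(n,n+'7')
a=cv2.imread('pics/side7.png')[180:300,205:355]; cv2.imwrite('pics/si7.png',cv2.resize(a,None,fx=5,fy=5,interpolation=cv2.INTER_CUBIC))
E
```

```text
t: 11.32
eef_pos: [0.5464, -0.0907, 0.2761]
ee_rot: [3.139, 0.008, -3.082]
force: [14.1, 7.6, -6.0]
width: 0.0181
phi -105.7 r 0.0760 z 0.2761 resist 11.53 rad -11.13 fz -6.04 mom [ 2.49 -5.04  0.2 ] 11.325 0.018073073031287166
```

View pics/si7.png

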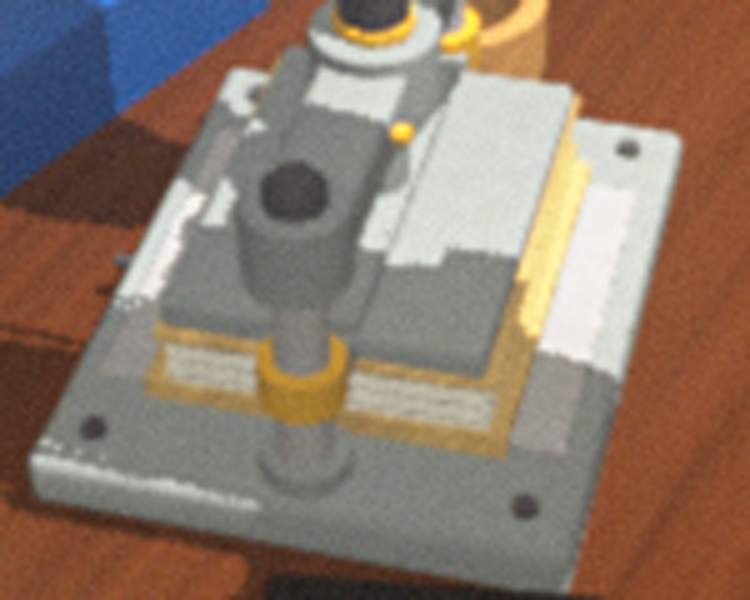

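View pics/side7.png

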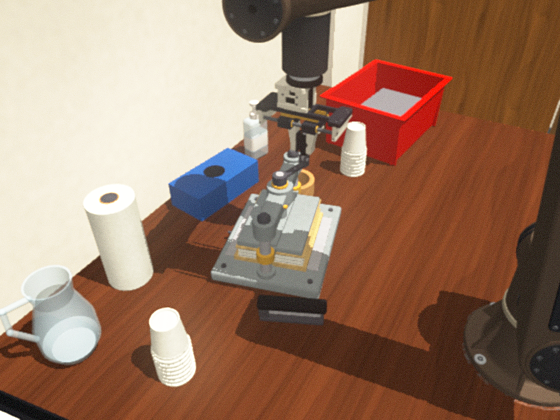

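```bash
python3 -m jog '[[[-0.0062,0.003,0,0,0,0,0.1],[-0.0062,0.0034,0,0,0,0,0.1],[-0.0062,0.0034,0,0,0,0,0.1],[-0.0058,0.0039,0,0,0,0,0.1],[-0.0055,0.0044,0,0,0,0,0.1]]]' 40
python3 st.py
```

```text
t: 12.05
eef_pos: [0.517, -0.0738, 0.2762]
ee_rot: [3.141, 0.008, -3.083]
force: [17.8, -0.2, -8.0]
width: 0.0163
phi -131.6 r 0.0753 z 0.2762 resist 13.40 rad -11.64 fz -7.99 mom [ 0.37 -6.52  0.27] 12.05 0.016338650628052034
```

```bash
python3 - <<'E'
from h import *
for n in('wrist','side'): snap(n,n+'8')
a=cv2.imread('pics/side8.png')[60:220,225:375]; cv2.imwrite('pics/si8.png',cv2.resize(a,None,fx=3.75,fy=3.75,interpolation=cv2.INTER_CUBIC))
E
python3 st.py
```

```text
phi -132.9 r 0.0738 z 0.2763 resist -5.88 rad -20.70 fz -1.65 mom [ 7.22 -3.64  0.24] 12.15 0.010952584454794698
```

View pics/wrist8.png

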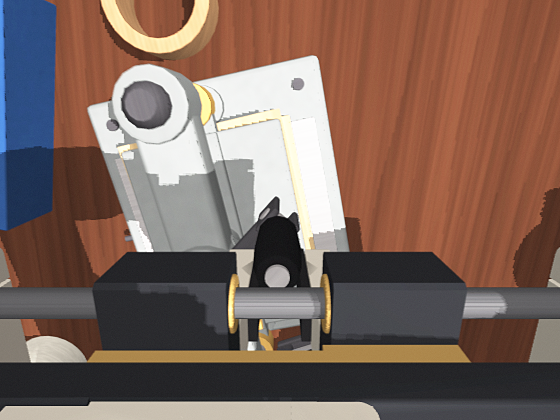

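View pics/si8.png

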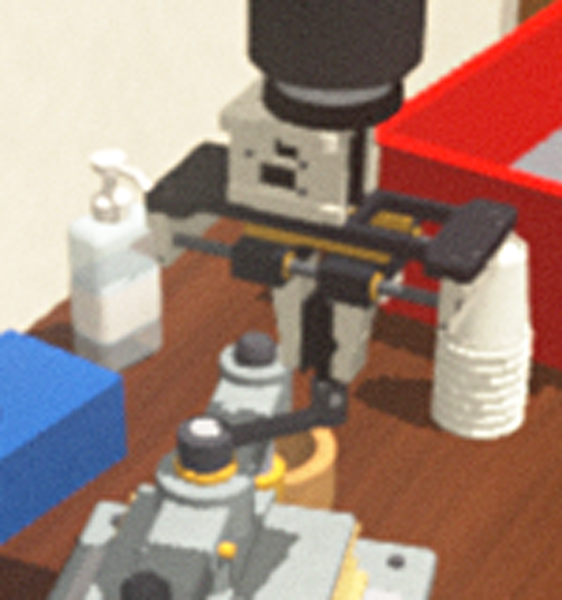

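```bash
python3 - <<'E'
from h import *
w=wr('wrist8'); print(w['eef'])
T=np.linalg.inv(w['hand_eye'])
def pt(p):
    c=T@[*p,1]; c=w['K']@c[:3]; return np.round(c[:2]/c[2],0)
for y in (-.015,-.01,-.005,0,.01):
    print(y,[pt((0,y,z)) for z in (-.0138,.006,.04,.05)])
a=cv2.imread('pics/wrist8.png')[180:360,180:380]; cv2.imwrite('pics/wc8.png',cv2.resize(a,None,fx=4,fy=3.3,interpolation=cv2.INTER_CUBIC))
E
```

```text
[ 0.51696423 -0.07381598  0.2762341 ]
-0.015 [array([279., 274.]), array([279., 253.]), array([279., 227.]), array([279., 221.])]
-0.01 [array([279., 285.]), array([279., 263.]), array([279., 236.]), array([279., 230.])]
-0.005 [array([279., 297.]), array([279., 273.]), array([279., 244.]), array([279., 238.])]
0 [array([279., 308.]), array([279., 283.]), array([279., 253.]), array([279., 246.])]
0.01 [array([279., 329.]), array([279., 303.]), array([279., 270.]), array([279., 262.])]
```

View pics/wc8.png

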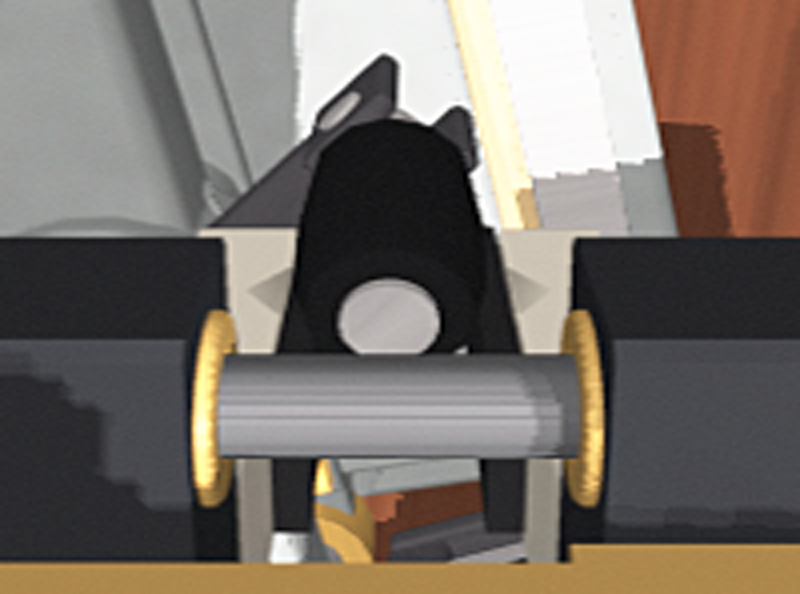

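```bash
python3 -m jog '[[[0,0,0,0,0,0,0.7],[0,0,0,0,0,0,0.7],[0,0,0.05,0,0,0.0,0.7],[0,0,0.01,0,0,0.18,0.7],[0,-0.003,0,0,0,0.18,0.7],[0,-0.003,0,0,0,0.18,0.7],[0,-0.003,0,0,0,0.18,0.7],[0,-0.003,0,0,0,0.18,0.7],[0,-0.003,0,0,0,0.18,0.7],[0,0,0,0,0,0.18,0.7],[0,0,0,0,0,0.18,0.7],[0,0,0,0,0,0.18,0.7],[0,0,0,0,0,0.18,0.7],[0,0,0,0,0,0.18,0.7],[0,0,0,0,0,0.18,0.7],[0,0,0,0,0,0.18,0.7],[0,0,0,0,0,0.1,0.7],[0,0,0,0,0,0,0.7]]]' 40
python3 - <<'E'
from h import *
print(monitor.get_state()['q'])
for n in('wrist','side','scene'): snap(n,n+'9')
a=cv2.imread('pics/side9.png')[100:260,205:355]; cv2.imwrite('pics/si9.png',cv2.resize(a,None,fx=3.75,fy=3.75,interpolation=cv2.INTER_CUBIC))
E
```

```text
t: 14.4
eef_pos: [0.5126, -0.0899, 0.3355]
ee_rot: [3.141, 0.001, -0.644]
force: [-0.0, 0.2, 0.8]
width: 0.0615
[ 2.03450919e-01  5.67553734e-02 -1.84614255e-01 -5.86994837e-04
 -1.33043841e+00  2.29384526e+00]
```

View pics/wrist9.png

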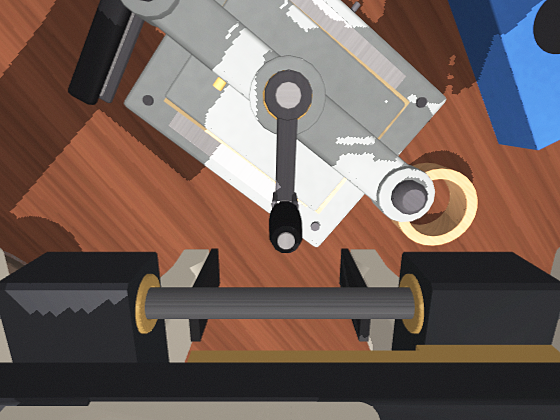

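View pics/si9.png

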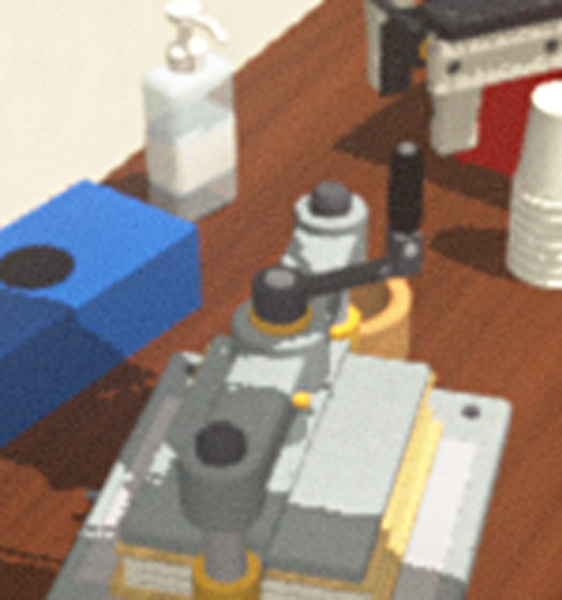

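View pics/scene9.png

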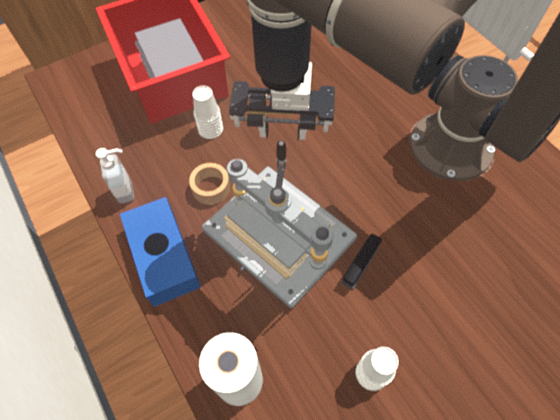

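```bash
python3 - <<'E'
from h import *
w=wr('wrist9');a=np.load('pics/scene9.npz');b=np.load('pics/side9.npz')
print(atz(w,(286,240),.29),atz(a,(281.5,144.5),.29),atz(b,(313,139.5),.29),tri([(a,(281.5,144.5)),(b,(313,139.5))]))
print('hub',atz(w,(289,96),.22))
import math
for p in (atz(w,(286,240),.29),atz(a,(281.5,144.5),.29),atz(b,(313,139.5),.29)):
    d=p[:2]-[.567,-.022];print(np.hypot(*d),np.degrees(np.arctan2(d[1],d[0])))
E
```

```text
[ 0.5193981  -0.08621792  0.29      ] [ 0.51851925 -0.08277109  0.29      ] [ 0.52157322 -0.08932999  0.29      ] (array([ 0.51897471, -0.08180419,  0.29355735]), [np.float64(0.0012828213498686713), np.float64(0.0012828213498687151)])
hub [ 0.5690704  -0.02489338  0.22      ]
0.0799367396067454 -126.54789877007714
0.0777400081614051 -128.58146742619954
0.08122142627565498 -124.00709550889145
```

```bash
sed -i 's/\[.567,-.0175\]/[.567,-.022]/' st.py
python3 -m jog '[[[0.0067,0.004,0,0,0,0,0.7],[0,0,-0.02,0,0,0,0.7],[0,0,-0.022,0,0,0,0.7],[0,0,-0.022,0,0,0,0.5],[0,0,0,0,0,0,0.1],[0,0,0,0,0,0,0.1],[0,0,0,0,0,0,0.1],[0,0,0,0,0,0,0.1]]]' 30
python3 st.py; python3 circ.py -126.6 5 10 .080 | sed 's/0,0,0,0,0.1/0,0,0,-0.0873,0.1/g'
```

```text
t: 15.55
eef_pos: [0.5202, -0.0859, 0.2724]
ee_rot: [-3.141, -0.001, -0.644]
force: [-0.7, 1.5, 3.5]
width: 0.0204
phi -126.2 r 0.0791 z 0.2724 resist -1.43 rad -0.80 fz 3.46 mom [ 0.45  0.48 -0.02] 15.55 0.020438700920645054
[-0.0054,0.0044,0,0,0,-0.0873,0.1],[-0.005,0.0049,0,0,0,-0.0873,0.1],[-0.0046,0.0052,0,0,0,-0.0873,0.1],[-0.0041,0.0057,0,0,0,-0.0873,0.1],[-0.0036,0.006,0,0,0,-0.0873,0.1],[-0.003,0.0063,0,0,0,-0.0873,0.1],[-0.0025,0.0065,0,0,0,-0.0873,0.1],[-0.0019,0.0067,0,0,0,-0.0873,0.1],[-0.0013,0.0068,0,0,0,-0.0873,0.1],[-0.0008,0.007,0,0,0,-0.0873,0.1] end -176.6
```

```bash

python3 -m jog '[[[-0.0054,0.0044,0,0,0,-0.0873,0.1],[-0.005,0.0049,0,0,0,-0.0873,0.1],[-0.0046,0.0052,0,0,0,-0.0873,0.1],[-0.0041,0.0057,0,0,0,-0.0873,0.1],[-0.0036,0.006,0,0,0,-0.0873,0.1]]]' 30
python3 st.py
```

```text
t: 16.18
eef_pos: [0.4998, -0.0615, 0.2726]
ee_rot: [-3.138, -0.005, -1.083]
force: [12.9, -13.1, -7.9]
width: 0.0203
phi -149.6 r 0.0780 z 0.2726 resist 17.86 rad -4.47 fz -7.93 mom [-5.21 -4.53  0.  ] 16.175 0.020318756504934362
```

```bash

python3 -m jog '[[[0,0,0,0,0,0,0.1]]]' 
python3 st.py
python3 - <<'E'
from h import *
for n in('side','scene','wrist'): snap(n,n+'10')
a=cv2.imread('pics/side10.png')[180:300,205:355]; cv2.imwrite('pics/si10.png',cv2.resize(a,None,fx=5,fy=5,interpolation=cv2.INTER_CUBIC))
E
python3 st.py
```

```text
t: 16.3
eef_pos: [0.4995, -0.061, 0.2726]
ee_rot: [-3.138, -0.005, -1.081]
force: [10.2, -9.2, -6.3]
width: 0.0206
phi -150.0 r 0.0779 z 0.2726 resist 13.03 rad -4.20 fz -6.27 mom [-3.78 -3.57 -0.  ] 16.3 0.020605682443532457
phi -149.9 r 0.0780 z 0.2726 resist 12.70 rad -4.19 fz -5.55 mom [-3.65 -3.48  0.04] 16.45 0.02065267651166738
```

View pics/si10.png

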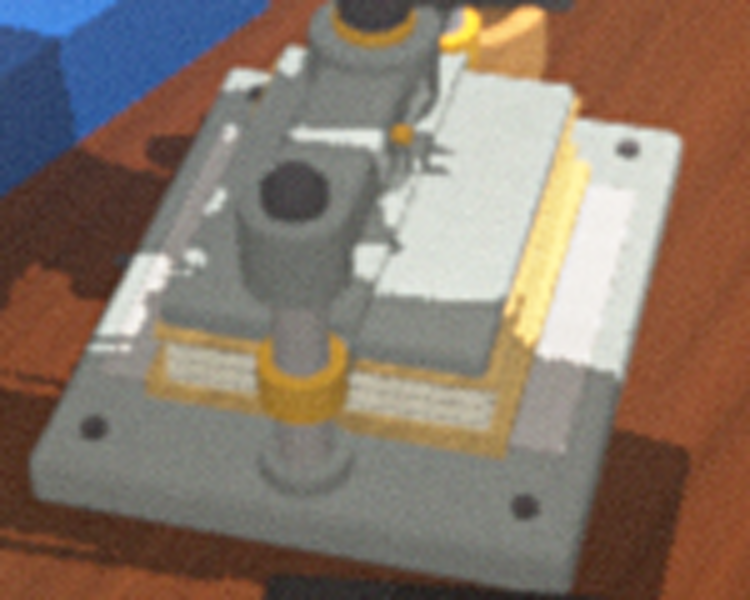

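View pics/wrist10.png

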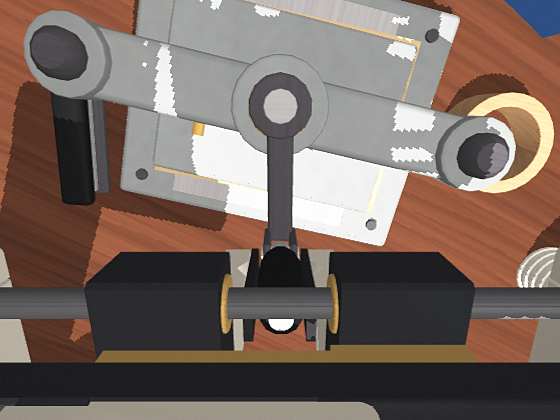

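```bash
python3 - <<'E'
from h import *
# predicted shift px per mm
b=np.load('pics/side0.npz'); print(proj(b,(.534,.1,.08)),proj(b,(.534,.1,.081)))
ref=cv2.cvtColor(cv2.imread('pics/side0.png'),cv2.COLOR_BGR2GRAY)
import glob
for i in (0,1,2,3,4,5,6,7,8,9,10):
    im=cv2.imread(f'pics/side{i}.png').astype(float)
    # bush: columns 260..270, saturation yellow
    reg=im[240:272,256:275]; y=(reg[:,:,1]+reg[:,:,2])/2-reg[:,:,0]
    prof=y[:,6:14].mean(1); prof=np.clip(prof-30,0,None)
    lo=np.interp
    # lower edge crossing half max
    m=prof.max()/2; k=[j for j in range(len(prof)-1) if prof[j]>m>=prof[j+1]][-1]; e=240+k+(prof[k]-m)/(prof[k]-prof[k+1])
    k=[j for j in range(len(prof)-1) if prof[j]<=m<prof[j+1]][0]; e2=240+k+(m-prof[k])/(prof[k+1]-prof[k])
    print(i,round(e2,2),round(e,2),np.round(prof.max()))
E
```

```text
[266.04773807 260.8960798 ] [266.03352907 260.56560874]
0 252.37 261.3 141.0
1 252.6 261.61 82.0
2 252.61 261.6 82.0
3 252.6 261.6 82.0
4 252.6 261.59 82.0
5 252.97 262.17 78.0
6 253.54 262.52 82.0
7 254.74 263.87 82.0
8 254.79 263.93 80.0
9 254.78 263.98 80.0
10 254.8 263.92 81.0
```

```bash
python3 - <<'E'
from h import *
L=[]
for f in ('scene7','scene10','side7','side10'):
    x0,y0=(240,130) if 'scene' in f else (255,130)
    a=cv2.imread(f'pics/{f}.png')[y0:y0+70,x0:x0+95]; L.append(cv2.resize(a,None,fx=4.2,fy=4.2,interpolation=cv2.INTER_CUBIC))
cv2.imwrite('pics/cmp.png',np.vstack([np.hstack(L[:2]),np.hstack(L[2:])]))
for i in (7,9,10):
  for n in('scene','side'):
    d=np.load(f'pics/{n}{i}.npz')
    print(n,i,[ (a,np.round(proj(d,(.567+.08*np.cos(np.radians(a)),-.022+.08*np.sin(np.radians(a)),.226)),1).tolist()) for a in (-100,-110,-120,-127,-145,-150,-155)]) if i!=9 else 0
E
```

```text
scene 7 [(-100, [264.2, 163.3]), (-110, [270.2, 161.7]), (-120, [276.5, 161.0]), (-127, [280.8, 161.0]), (-145, [291.8, 163.1]), (-150, [294.7, 164.2]), (-155, [297.4, 165.5])]
side 7 [(-100, [302.1, 158.3]), (-110, [306.7, 160.6]), (-120, [310.4, 163.3]), (-127, [312.6, 165.4]), (-145, [316.0, 171.4]), (-150, [316.3, 173.1]), (-155, [316.4, 174.9])]
scene 10 [(-100, [264.2, 163.3]), (-110, [270.2, 161.7]), (-120, [276.5, 161.0]), (-127, [280.8, 161.0]), (-145, [291.8, 163.1]), (-150, [294.7, 164.2]), (-155, [297.4, 165.5])]
side 10 [(-100, [302.1, 158.3]), (-110, [306.7, 160.6]), (-120, [310.4, 163.3]), (-127, [312.6, 165.4]), (-145, [316.0, 171.4]), (-150, [316.3, 173.1]), (-155, [316.4, 174.9])]
```

View pics/cmp.png

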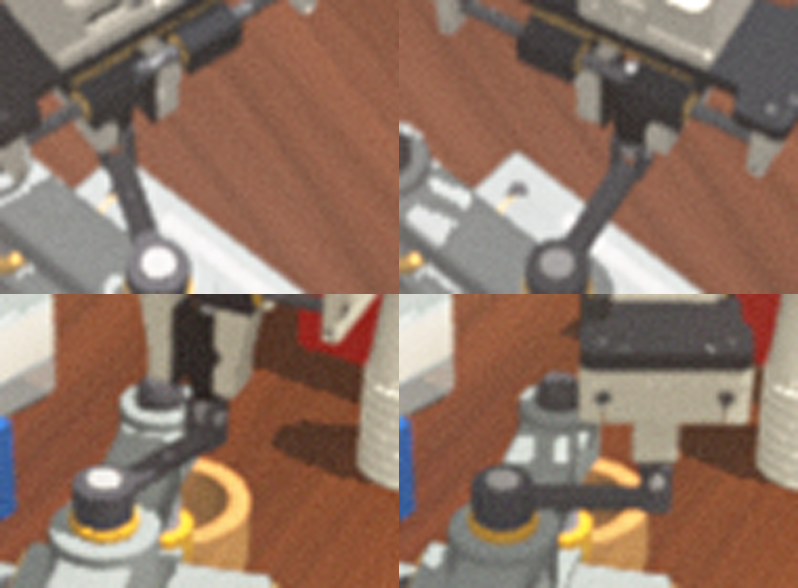

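```bash

python3 -m jog '[[[-0.001,0.0017,0,0,0,-0.02,0.1],[-0.001,0.0017,0,0,0,-0.02,0.1]]]' 
python3 st.py
```

```text
t: 16.7
eef_pos: [0.498, -0.0582, 0.2726]
ee_rot: [-3.138, -0.006, -1.121]
force: [12.9, -13.6, -8.4]
width: 0.0203
phi -152.3 r 0.0779 z 0.2726 resist 18.00 rad -5.11 fz -8.42 mom [-5.33 -4.82  0.01] 16.7 0.02029744544992077
```

```bash

python3 -m jog '[[[0,0,0,0,0,0,0.1],[0.0014,-0.0027,0,0,0,0,0.5],[0,0,0,0,0,0,0.5],[0,0,0,0,0,0,0.5],[0,0,0,0,0,0,0.1],[0,0,0,0,0,0,0.1],[0,0,0,0,0,0,0.1],[0,0,0,0,0,0,0.1]]]' 12
python3 st.py
python3 - <<'E'
from h import *
for n in('wrist','side'): snap(n,n+'11')
E
```

```text
t: 17.7
eef_pos: [0.4969, -0.0594, 0.2717]
ee_rot: [-3.142, -0.001, -1.12]
force: [1.1, -2.4, 0.2]
width: 0.0208
phi -151.9 r 0.0795 z 0.2717 resist 2.61 rad 0.17 fz 0.18 mom [-1.3  -0.47 -0.  ] 17.7 0.020842919912820917
```

View pics/wrist11.png

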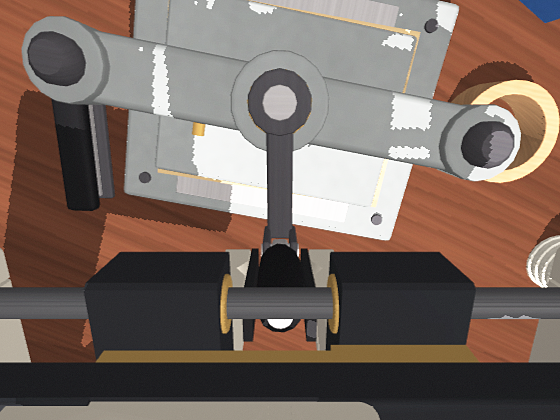

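```bash

python3 -m jog '[[[0.0056,0.0029,-0.0005,0,0,0,0.1],[0.0054,0.0028,-0.0015,0,0,0,0.1],[0.0052,0.0026,-0.0024,0,0,0,0.1],[0.0047,0.0024,-0.0033,0,0,0,0.1],[0.0043,0.0022,-0.0041,0,0,0,0.1],[0,0,0,0,0,0,0.1]]]' 12
python3 st.py
python3 -m jog '[[[0.0037,0.0019,-0.0048,0,0,0,0.1],[0.003,0.0015,-0.0053,0,0,0,0.1],[0.0022,0.0011,-0.0058,0,0,0,0.1],[0.0013,0.0007,-0.0061,0,0,0,0.1],[0.0004,0.0002,-0.0058,0,0,0,0.1],[0,0,0,0,0,0,0.1]]]' 12
python3 st.py
python3 - <<'E'
from h import *
for n in('wrist','side'): snap(n,n+'12')
a=cv2.imread('pics/side12.png')[100:260,225:375]; cv2.imwrite('pics/si12.png',cv2.resize(a,None,fx=3.75,fy=3.75,interpolation=cv2.INTER_CUBIC))
E
```

```text
t: 18.55
eef_pos: [0.5233, -0.0464, 0.2607]
ee_rot: [-3.139, -0.002, -1.12]
force: [3.1, -3.2, 3.2]
width: 0.0207
phi -150.8 r 0.0500 z 0.2607 resist 4.28 rad -1.20 fz 3.20 mom [-1.55 -1.17  0.04] 18.55 0.020694619277538247
t: 19.3
eef_pos: [0.537, -0.0397, 0.2344]
ee_rot: [-3.132, -0.003, -1.119]
force: [12.1, -0.4, 5.4]
width: 0.0207
phi -149.4 r 0.0348 z 0.2344 resist 6.53 rad -10.17 fz 5.37 mom [-0.23 -3.68  0.  ] 19.3 0.020697455102853753
```

View pics/si12.png

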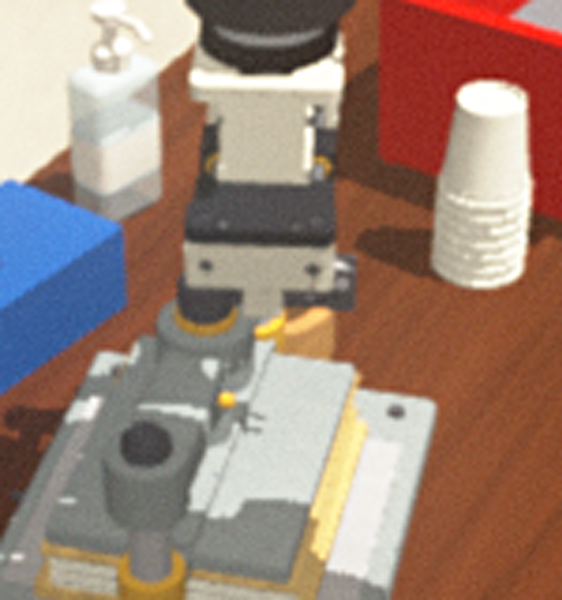

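View pics/wrist12.png

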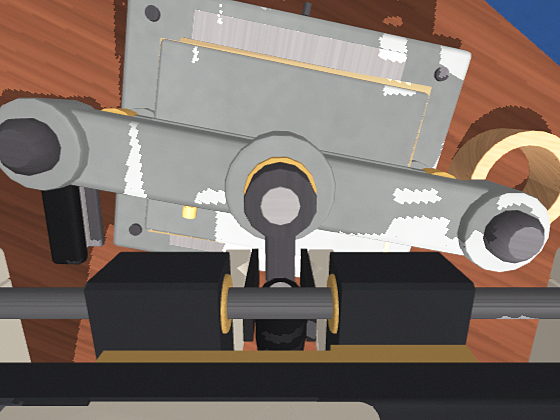

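```bash

python3 -m jog '[[[0,0,0,0,0,0,0.6],[0,0,0,0,0,0,0.6],[0,0,0.03,0,0,0,0.6],[0,0,0.04,0,0,0,0.6],[0,0,0.03,0,0,0,0.6],[0,0,0,0,0,0,0.6]]]' 12
python3 st.py
python3 - <<'E'
from h import *
for n in('wrist','side'): snap(n,n+'13')
a=cv2.imread('pics/side13.png')[100:260,225:375]; cv2.imwrite('pics/si13.png',cv2.resize(a,None,fx=3.75,fy=3.75,interpolation=cv2.INTER_CUBIC))
E
```

```text
t: 20.15
eef_pos: [0.533, -0.0406, 0.334]
ee_rot: [-3.138, -0.001, -1.12]
force: [-0.5, 0.0, -0.8]
width: 0.0528
phi -151.3 r 0.0388 z 0.3340 resist -0.23 rad 0.40 fz -0.79 mom [-0.09  0.11 -0.06] 20.15 0.052784714657155715
```

View pics/si13.png

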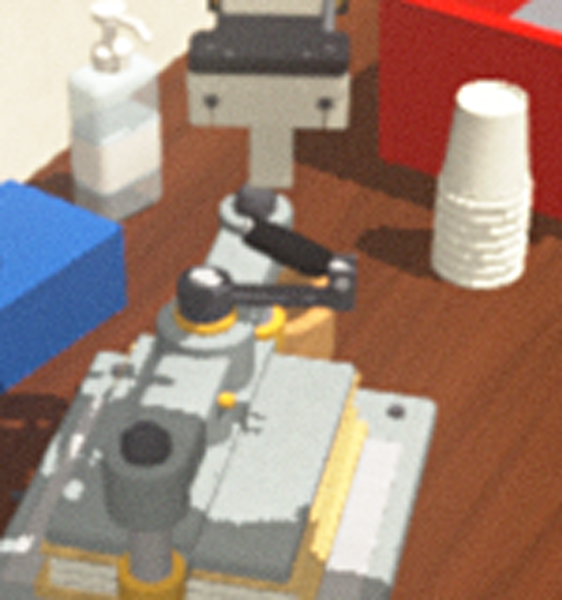

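View pics/wrist13.png

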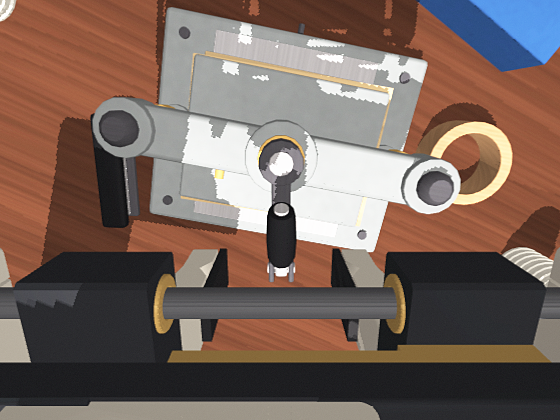

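```bash

python3 -m jog '[[[-0.0055,-0.003,-0.01,0,0,0,0],[0,0,-0.01,0,0,0,0],[0,0,-0.01,0,0,0,0],[0,0,-0.01,0,0,0,0],[0,0,-0.008,0,0,0,0],[0,0,-0.008,0,0,0,0],[0,0,-0.007,0,0,0,0],[0,0,-0.005,0,0,0,0],[0,0,0,0,0,0,0]]]' 12
python3 st.py
```

```text
t: 21.38
eef_pos: [0.5267, -0.0438, 0.2635]
ee_rot: [3.141, 0.0, -1.12]
force: [-0.5, 0.4, 0.7]
width: 0.0007
phi -151.6 r 0.0458 z 0.2635 resist -0.58 rad 0.31 fz 0.67 mom [-0.1   0.16 -0.01] 21.375 0.0006660563654543602
```

```bash

python3 -m jog '[[[0,0,-0.002,0,0,0,0],[0,0,-0.001,0,0,0,0],[0,0,0,0,0,0,0]]]' 12
python3 st.py
python3 -m jog '[[[0,0,-0.001,0,0,0,0],[0,0,-0.001,0,0,0,0],[0,0,0,0,0,0,0]]]' 12
python3 st.py
python3 - <<'E'
from h import *
for n in('side',): snap(n,n+'14')
a=cv2.imread('pics/side14.png')[100:260,225:375]; cv2.imwrite('pics/si14.png',cv2.resize(a,None,fx=3.75,fy=3.75,interpolation=cv2.INTER_CUBIC))
E
```

```text
t: 21.75
eef_pos: [0.5272, -0.0439, 0.2615]
ee_rot: [-3.141, -0.001, -1.12]
force: [-0.6, 1.1, 4.3]
width: 0.0003
phi -151.1 r 0.0454 z 0.2615 resist -1.31 rad 0.02 fz 4.28 mom [-0.28  0.12 -0.01] 21.75 0.00032365494969195554
t: 22.12
eef_pos: [0.5276, -0.0444, 0.2609]
ee_rot: [-3.14, -0.002, -1.12]
force: [-1.9, -2.2, 13.2]
width: 0.0001
phi -150.4 r 0.0453 z 0.2609 resist 0.93 rad 2.76 fz 13.24 mom [-0.65  1.1   0.03] 22.125 5.972186059708691e-05
```

View pics/si14.png

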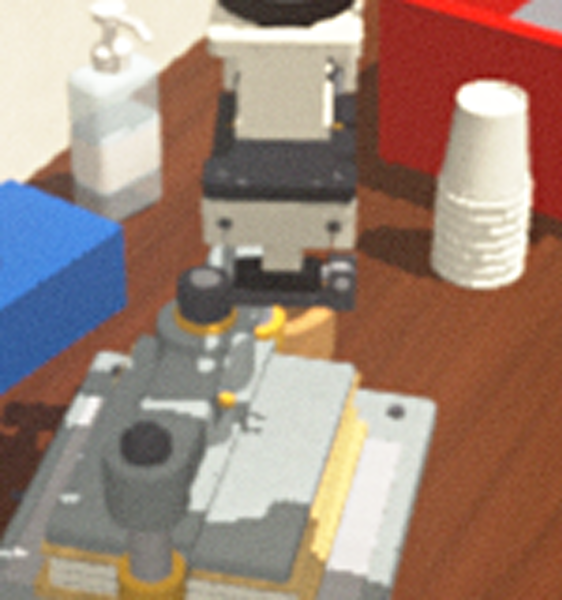

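Hard stop reached (13 N, tips at the folded barrel's top height). Retract and check.

```bash

python3 -m jog '[[[0,0,0.02,0,0,0,0],[0,0,0.04,0,0,0,0],[0,0,0.04,0,0,0,0],[-0.02,-0.01,0.02,0,0,0,0],[0,0,0,0,0,0,0],[0,0,0,0,0,0,0]]]' 12
python3 st.py
python3 - <<'E'
from h import *
for n in('side','scene','wrist'): snap(n,n+'15')
L=[]
for f,x0,y0 in (('scene15',225,130),('side15',230,130)):
    a=cv2.imread(f'pics/{f}.png')[y0:y0+140,x0:x0+100]; L.append(cv2.resize(a,None,fx=4,fy=4,interpolation=cv2.INTER_CUBIC))
cv2.imwrite('pics/c15.png',np.hstack(L))
for i in (9,10,12,14,15):
    im=cv2.imread(f'pics/side{i}.png').astype(float)
    reg=im[240:272,256:275]; y=(reg[:,:,1]+reg[:,:,2])/2-reg[:,:,0]
    prof=y[:,6:14].mean(1); prof=np.clip(prof-30,0,None)
    m=prof.max()/2; k=[j for j in range(len(prof)-1) if prof[j]>m>=prof[j+1]][-1]; e=240+k+(prof[k]-m)/(prof[k]-prof[k+1])
    print(i,round(e,2))
E
```

```text
t: 22.92
eef_pos: [0.5067, -0.0537, 0.3781]
ee_rot: [3.141, 0.001, -1.12]
force: [-0.1, 0.4, -0.6]
width: 0.0005
phi -152.3 r 0.0681 z 0.3781 resist -0.42 rad -0.14 fz -0.59 mom [-0.1   0.12  0.02] 22.925 0.0005239000930622002
9 263.98
10 263.92
12 263.95
14 263.97
15 263.96
```

View pics/c15.png

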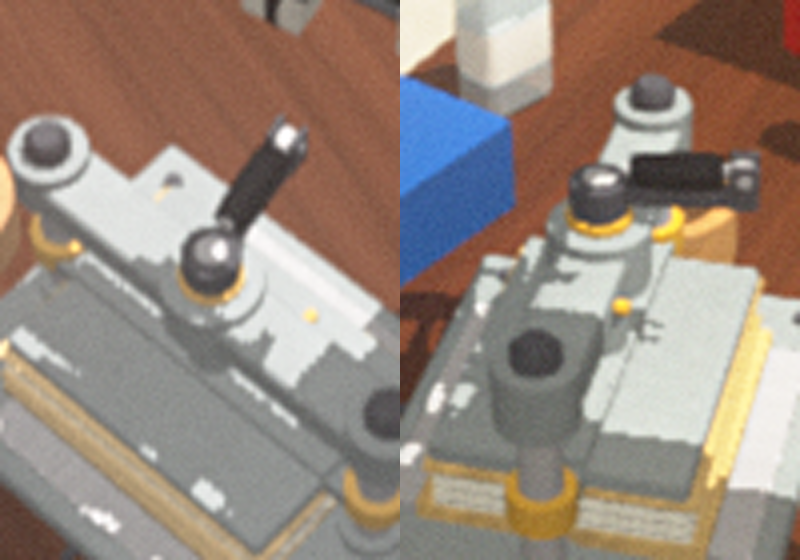

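View pics/wrist15.png

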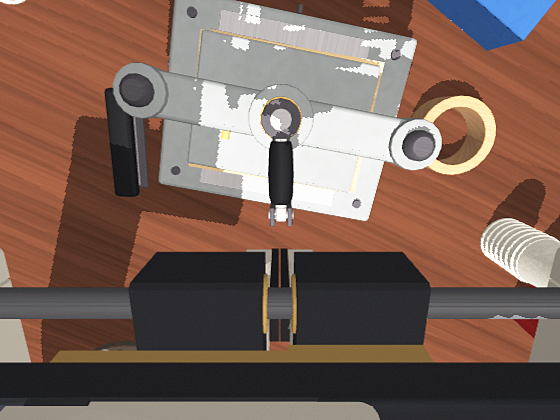

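```bash
python3 - <<'E'
from h import *
for f,h,p,z in (('wrist9',(289,96),(286,240),.29),('wrist15',(280,119),(281.5,214),.226),('wrist13',(281,163),(282,270),.226),('wrist1',(280,132),(282.3,234),.226)):
    w=wr(f);a=atz(w,h,.22);b=atz(w,p,z);d=(b-a)[:2];print(f,np.round(a,4),np.round(b,4),np.hypot(*d),np.degrees(np.arctan2(d[1],d[0])))
a=cv2.imread('pics/scene0.png').astype(int);b=cv2.imread('pics/scene15.png').astype(int)
for n,(x,y) in dict(tape=(209,183),stapler=(362,260),cupsA=(207,115),cupsB=(377,367)).items():
    A=a[y-25:y+25,x-25:x+25].mean(2).astype(np.float32);B=b[y-25:y+25,x-25:x+25].mean(2).astype(np.float32);print(n,cv2.phaseCorrelate(A,B,cv2.createHanningWindow((50,50),cv2.CV_32F)))
E
```

```text
wrist9 [ 0.5691 -0.0249  0.22  ] [ 0.5194 -0.0862  0.29  ] 0.07891791226828038 -129.0071427245933
wrist15 [ 0.5687 -0.0235  0.22  ] [ 0.4972 -0.0596  0.226 ] 0.08006127421579884 -153.17048059285995
wrist13 [ 0.569  -0.0238  0.22  ] [ 0.4953 -0.0605  0.226 ] 0.0823224731246105 -153.534202054826
wrist1 [ 0.5682 -0.0241  0.22  ] [0.5612 0.0584 0.226 ] 0.08279077421620748 94.80966461250284
tape ((0.0629266217975939, -0.11048364810784506), 0.8287419088363648)
stapler ((-0.00022268037846018274, -0.028027252337775366), 0.6084669916152954)
cupsA ((0.03176831993936702, 0.30032021493697414), 0.74034494972229)
cupsB ((-0.011798530694221654, 0.022528436559792198), 0.9514903327941895)
```

```bash
python3 -c "
from station import job_done
print(job_done())"
```

```text
the job is handed in; nothing more can be done
None
```

I swung the handle upright, cranked about 246° clockwise, folded the handle flat again and backed the arm off. The job was handed in at about 23 s; no verdict is reported.

**Upright:** Upright was confirmed by the handle resting on its stop, at about 5 N. The side camera showed the plate still moving down for more than half a turn after that, so it was clear of the pile at that point.

**Pressure:** The turning force went from 11–12 N running free to 18.0 N at the last slow step, which suggests about 260–290 N. The crank angle after the plate stopped moving was about 40°, which suggests about 310–380 N. The two estimates differ, but both lie within 210–400 N.

**What did not go as planned:**
- My first grip slipped off the barrel partway round, at about -127°. I re-gripped with the jaws along the direction of travel, and the handle stayed upright.
- Folding by grip stopped with the handle still well up (roughly 40° by eye in the side view). I pressed it down with the closed fingertips until it met a hard stop at 13 N.

**Final checks:**
- The handle lies flat along the arm in all three views.
- The crank is at about -153°, where it was left.
- The plate has not moved since it first bore on the pile.
- The tape roll, stapler and both cup stacks moved less than 0.4 pixel in the scene view.
- I did not measure the pile's position separately; it looks unmoved in the side view.
- The arm is clear, with about 0 N on the tool.

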